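# Strip off, then meter to the resistance range

## Task

The supply must be dead before its resistance is checked: first switch off the power strip by pressing down the raised end of its rocker switch, the one farther from the plugs, until it has snapped over. Then push the raised bar of the multimeter's dial round with a fingertip, exactly four clicks clockwise as seen from above, and let go. Only press and push: do not take the dial between the fingers, do not lift anything, and leave the multimeter and the things lying round it where they are.

Things in the scene. Friction and masses are not known exactly. Their poses are not given: they have to be found in the camera images.
- power_strip_rocker (a joint): Rocker switch in the power strip's top, in rad: about 0 = on (as found: its end farther from the plugs stands up), about 0.24 = off (that end down, the other up). It snaps over the middle (0.122) and stays at either end; about 3 N at its end tips it. 18 mm wide, 23 mm long along the strip, pivot midway.
- rocker_end (a point): Top edge of the rocker's raised end, 11.5 mm from the pivot, towards the strip's +y end, 49 mm above the bench: the place to press. It sinks 3 mm, to the strip's top (46 mm). A broad fingertip reaching back over the pivot would keep the other end from rising. The strip lies nearly along y, 64 mm wide; its plugs stand 55 mm and more towards -y, up to 86 mm high.
- meter: Digital multimeter in a rubber holster lying loose on the bench, display up: 109 x 228 mm, casing 42 mm high, about 0.65 kg (slides at some 3 N). Origin: the centre of its underside. Its y axis runs along it from the sockets to the display, z up. Two test-lead plugs rise to 62 mm at 50 mm and more from the dial's axis, towards -y of the meter.
- meter_dial (a joint): Angle of the multimeter's dial in rad, growing clockwise as seen from above. It starts within the click at 0; the clicks are 0.314 rad (18 degrees) apart, 20 to the turn, without end stops. It is sprung into the nearest click when let go and jumps forward by itself once pushed past half-way. About 0.015 N m takes it over a click.
- dial_bar (a point): Centre of the dial, on its axis, at the top of its raised bar, 56 mm above the bench; it turns with the dial. Its x axis points along the bar to the end with the white pointer line, z up. The bar is 40 mm long, 9.3 mm wide (flanks upright) and stands 8 mm above the dial's disc (43 mm across, its top at 48 mm).
- dial_pointer (a point): Top of the bar at its end with the white pointer line, 20 mm from the dial's axis; it turns with the dial.
- psu_din: DIN-rail power supply, a flat box with a light blue cover, 103 x 100 x 40 mm, lying left of the meter. Origin: the centre of its underside. Bystander.
- screwdriver: Screwdriver with a yellow handle, 170 mm long, 28 mm high, lying left of the meter. Origin: the centre of its underside. Bystander.
- cutters: Side cutters, 138 x 53 x 12 mm, lying right of the meter. Origin: the centre of its underside. Bystander.
- pencil: Pencil, 164 mm long, 8 mm thick, lying right of the meter. Origin: the centre of its underside. Bystander.
- blank_flange_25: Round metal blank flange, 40 mm across, 8 mm thick, lying on the right near the front edge. Origin: the centre of its underside. Bystander.

How it is judged (in metres and radians):
On the way, in this order (a step that is already met when the one before it is completed fails the run):
1. the strip's rocker is snapped over to off (value of joint power_strip_rocker above 0.2 rad), for 0.2 s.
2. the dial stands in the fourth click clockwise (value of joint meter_dial between 1.14 and 1.37 rad and value of joint power_strip_rocker above 0.2 rad), for 0.2 s.
At the end, for the whole second after the job is handed in: The rocker stands at off (over 0.2 rad), the dial rests in the fourth click clockwise (1.257 rad, within 0.115), and the multimeter lies flat and still within 30 mm of where it was (all of step 2 and linear speed of meter below 0.02 m/s and angle between meter's own z axis and vertical below 0.05 rad and distance of meter from where it was at the start of the episode below 0.03 m); the robot touches nothing.
It fails at once if the dial is turned by more than half a click before the strip is off (value of joint power_strip_rocker below 0.2 rad and (value of joint meter_dial above 0.2 rad or value of joint meter_dial below -0.2 rad)).
It fails at once if the dial's bar is taken between the fingers (grasp point on the bar's centre line, less than 15 mm above its top) (x of the grasp point in the frame of dial_bar between -0.02 and 0.02 m and y of the grasp point in the frame of dial_bar between -0.004 and 0.004 m and z of the grasp point in the frame of dial_bar below 0.015 m).
It fails at once if the multimeter is lifted, tipped, or pushed more than 30 mm along the bench (height (world z) of meter above 0.012 m or angle between meter's own z axis and vertical above 0.15 rad or distance of meter from where it was at the start of the episode above 0.03 m).
It fails at once if a thing lying round the work is moved by more than 30 mm (distance of any of psu_din, screwdriver, cutters, pencil, blank_flange_25 from where it was at the start of the episode above 0.03 m).
It also fails if it takes over 48 s, if anything falls off the work surface, if the arm or the gripper's body presses on something with over 40 N, if the wrist force passes 120 N, or if a joint passes its speed limit or range.

## Robot

A 7-joint arm with a two-finger parallel gripper is mounted at the origin on a cart in front of the work surface, level with it; the furniture and walls round the work are solid. World frame = base frame: x ahead of the robot, y to its left, z up, the work surface at z = 0. Lengths are in m, angles in degrees, forces in N, time in s.
With the tool pointing down it reaches from about 0.35 to 0.775 m from the base axis. Payload 3.1 kg.
Tool frame: the origin (TCP) lies on the centre line of the jaws, within the pads' length; the fingertips stand 17 mm ahead of it and the grasp point (between the pads) lies 2 mm behind it (robot.tip_reach is the distance from the TCP to the fingertips, in m); z points along the fingers, y is the direction in which the jaws open and shut (so a half turn about z gives the same grasp; the last joint's range is limited). The gripper opens to 85 mm and grips with 20 to 120 N. Pads are 22 mm wide; open, the fingers measure 114 mm over their backs; the gripper's body (76 mm by 85 mm) begins 54 mm behind the grasp point. The pads swing forward as they close: fully open they stand 13 mm farther back than shut.
Start: joints at [-77.619, 17.813, 0.802, 86.603, -0.252, 75.585, -1.558], TCP at [0.14, 0.532, 0.248] pointing down, gripper open.
Joint ranges: [-154.91, 154.91], [-16.99, 109.72], [-72.82, 74.43], [7.12, 147.25], [-82.49, 262.49], [11.32, 116.49], [-174.64, 174.64]. Speed limits (degrees/s): [159.86, 159.86, 180, 180, 180, 180, 180].

## Interface

Orientations are given as [roll, pitch, yaw] about the fixed x, y, z axes, in that order (R = Rz(yaw) Ry(pitch) Rx(roll)).
In Python, from station import robot, fingers, vision, workorder, recognise gives the robot as it stands. Calls block until the motion is done:
- robot.move_to(position, orientation): joint-space move of the TCP to a pose.
- robot.line_to(position, orientation=None, velocity=0.15, f_stop=None): straight line of the TCP; orientation=None keeps the orientation; velocity is the mean speed in m/s. With f_stop (N) it stops when the force on the tool has changed by that much, and returns True; else False.
- robot.move_j(angles): joint-space move.
- fingers.gripper_to(opening, force=None): opening from 0.0 (shut) to 1.0 (fully open); force is the grip in N (None keeps the last); returns when the fingers have stopped.
- robot.pause(seconds).
- robot.inverse_kinematics(position, orientation): joint angles nearest the present ones, or None.
- vision.grab_frame(name): name is "side" or "top"; returns the picture (400x640x3 uint8, red, green, blue); there is no depth.
- vision.calibration(name): a dict with "mtx" (3x3 intrinsics, pixels), "k1" (the pictures are not rectified: a ray, as slopes to the right and down, at radius r is drawn at 1 + k1 r^2 times it, then the intrinsics apply), "extrinsics" (4x4, takes a point from world to camera coordinates). Camera axes: x right, y up, looking along -z (the intrinsics and any distortion apply to the point x, -y, -z); pixel columns grow to the right and rows downward; lengths in m; the calibration is good to about 2 mm. A picture is of the moment at which its call begins. calibration takes no time and is no camera call.
A pose or a line that the arm cannot do raises robot.PlanningError and nothing moves.
- workorder.close_job(): hands the job in, once; it reports no verdict.
Trained networks look in the newest picture that a camera, given by its name, has taken for a name from the list of things; names that differ only in an ending like _2 or _b are one class to them, and where a whole thing is asked for, a point or a joint stands for the part that bears it (a point fixed in the world has none). Each returns a list of dicts, best first, with "p" (0 to 1); they miss things now and then, are a little off and sometimes report something else, mostly with a low value. They report only what shows in the picture. A call takes as long as a camera call.
- recognise(label, camera): "rect" ([centre column, centre row, width, height] in pixels, round what is visible of it).
Readings, each from a call of its own:
- robot.current_time_s(): time.
- robot.current_joint_positions(): joint angles.
- robot.current_dq(): joint speeds.
- robot.current_joint_torque(): joint torques, N m.
- robot.current_tool_pos(): TCP position.
- robot.current_eef_rot(): TCP orientation.
- robot.current_contact_force(): force on the tool from outside, world axes, zero at the start.
- robot.current_torque(): the same for the moment, N m.
- robot.current_finger_gap(): opening from 0.0 (shut) to 1.0 (fully open).
Only numpy, scipy, OpenCV 4.12 (cv2) and the standard library are available. Lean on these libraries where they do the work, as an engineer would, in place of code of your own. Each camera call takes 0.05 s, during which the arm holds its last target. There are 200 camera calls.

## Working session

There is one attempt and no reset: what is moved stays moved. The work goes in short steps, each a Python script; the robot and the scene stay as the last script left them, time stands still between calls to the robot, and variables do not carry over. Pictures are saved under pics/ and viewed, about 8 in all and at most 12, crops included, and the job is handed in when it is done.

```bash
mkdir -p pics
cat > h.py <<'E'
import numpy as np, cv2
from station import robot, fingers, vision, workorder, recognise
def ray(cam,px):
    c=vision.calibration(cam); K=np.array(c["mtx"]); E=np.array(c["extrinsics"])
    d=np.array([(px[0]-K[0,2])/K[0,0],(px[1]-K[1,2])/K[1,1]]); s=d.copy()
    for _ in range(20): s=d/(1+c["k1"]*(s@s))
    R=E[:3,:3]; return -R.T@E[:3,3], R.T@np.array([s[0],-s[1],-1])
def at_z(cam,px,z):
    o,v=ray(cam,px); return o+v*(z-o[2])/v[2]
def proj(cam,p):
    c=vision.calibration(cam); K=np.array(c["mtx"]); E=np.array(c["extrinsics"])
    q=E[:3,:3]@np.array(p)+E[:3,3]; s=np.array([q[0],-q[1]])/-q[2]; s=s*(1+c["k1"]*(s@s))
    return K[:2,:2]@s+K[:2,2]
def save(img,name,box=None,f=1):
    if box: img=img[box[1]:box[3],box[0]:box[2]]
    cv2.imwrite("pics/"+name,cv2.resize(img[:,:,::-1],None,fx=f,fy=f,interpolation=cv2.INTER_CUBIC))
E
python3 - <<'E'
from h import *
for c in("top","side"):
    im=vision.grab_frame(c); save(im,c+"0.png"); np.save(c+"0.npy",im)
    print(c,ray(c,(320,200)))
    for n in("power_strip_rocker","meter","meter_dial","dial_pointer","rocker_end"):
        r=recognise(n,c)[:2]; print(n,[(np.round(x["rect"],1),round(x["p"],2)) for x in r])
print(robot.current_time_s(),robot.current_eef_rot())
E
```

```text
top (array([0.25359794, 0.00837786, 1.21327017]), array([ 0.1624262 ,  0.01053251, -0.98671088]))
power_strip_rocker [(array([387.6, 129.2,   8.2,   6.5]), 0.54)]
meter [(array([308. , 197.9,  47.4,  96.6]), 0.61)]
meter_dial [(array([304.9, 205.6,  16.5,  19.2]), 0.59), (array([199.1, 235.6,  72.9,  22.1]), 0.36)]
dial_pointer [(array([307.9, 203.3,  17.4,  18.2]), 0.76)]
rocker_end []
side (array([ 0.25868019, -0.86850448,  0.70952069]), array([ 0.18009415,  0.78360788, -0.59482943]))
power_strip_rocker []
meter [(array([316.2, 195.4,  95.2,  42.1]), 0.58)]
meter_dial [(array([310.9, 193.6,   5.8,   5.5]), 0.47)]
dial_pointer []
rocker_end [(array([405.6, 229.2,  10.1,  11.1]), 0.6)]
0.6 [1.79994085e+02 1.63815507e-03 1.65235931e+02]
```

View pics/top0.png

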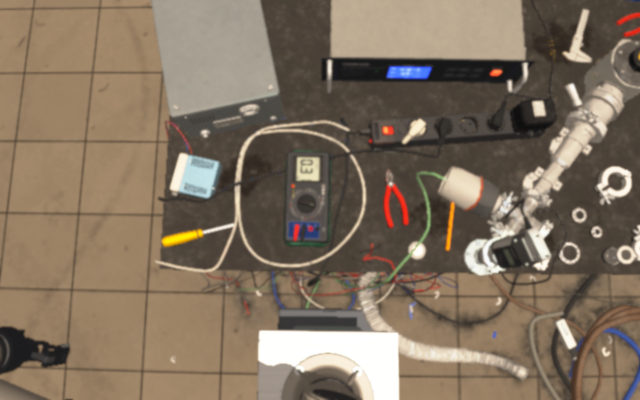

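View pics/side0.png

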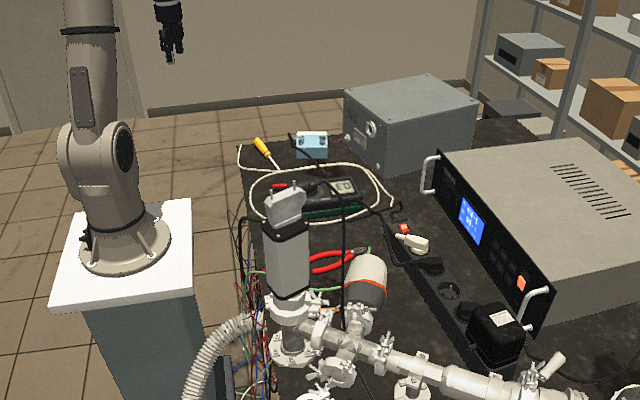

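The top view shows the rocker (red) at about (388,130), the dial at about (306,203) and the pointer direction unclear. The side view shows the rocker at about (405,229). I'll enlarge crops next.

Run:
```python
from h import *
t=np.load("top0.npy"); s=np.load("side0.npy")
a=cv2.resize(t[160:250,275:340],None,fx=6,fy=6,interpolation=cv2.INTER_CUBIC)
b=cv2.resize(t[110:155,355:425],None,fx=5.5,fy=5.5,interpolation=cv2.INTER_CUBIC)
c=cv2.resize(s[210:256,380:450],None,fx=5.5,fy=5.5,interpolation=cv2.INTER_CUBIC)
o=np.zeros((560,790,3),np.uint8); o[:540,:390]=a; o[:b.shape[0],400:400+b.shape[1]]=b; o[270:270+c.shape[0],400:400+c.shape[1]]=c
save(o,"crop.png")
hsv=cv2.cvtColor(t,cv2.COLOR_RGB2HSV)
m=((hsv[...,0]<12)|(hsv[...,0]>170))&(hsv[...,1]>130)&(hsv[...,2]>120)
ys,xs=np.nonzero(m[115:145,375:400]); print("red",xs.min()+375,xs.max()+375,ys.min()+115,ys.max()+115,xs.mean()+375,ys.mean()+115)
print("rocker",at_z("top",(387.6,129.2),.048),"dial",at_z("top",(306,204),.052))
print("side rocker", at_z("side",(405.6,229.2),.048),"dial side",at_z("side",(310.9,193.6),.054))
for p in [(371,143),(371,124),(515,137),(511,112)]: print(p,at_z("top",p,.046))
for p in [(288,152),(328,152),(328,245),(287,245)]: print(p,at_z("top",p,.042))
```

```text
red 382 393 126 134 387.9550561797753 130.0561797752809
rocker [ 0.61574263 -0.13575203  0.048     ] dial [0.43514328 0.05258052 0.052     ]
side rocker [ 0.61665849 -0.1437413   0.048     ] dial side [0.4418222  0.02489371 0.054     ]
(371, 143) [ 0.58230259 -0.09675759  0.046     ]
(371, 124) [ 0.62864534 -0.09700071  0.046     ]
(515, 137) [ 0.60148274 -0.43687761  0.046     ]
(511, 112) [ 0.66308497 -0.43081947  0.046     ]
(288, 152) [0.55950894 0.09734971 0.042     ]
(328, 152) [0.56049748 0.00363406 0.042     ]
(328, 245) [0.34314232 0.00138109 0.042     ]
(287, 245) [0.34196434 0.094474   0.042     ]
```

View pics/crop.png

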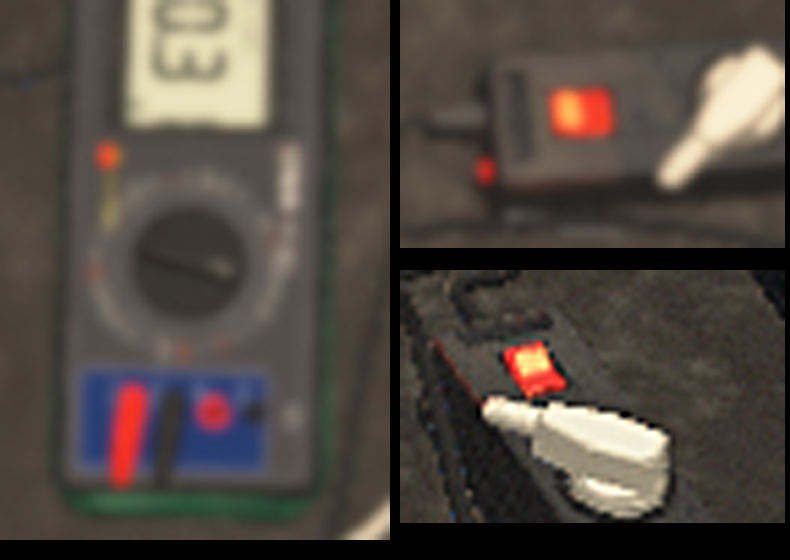

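Top crop: the red rocker spans about cols 382.5–393.7 and rows 126–135, with its bright end at left (+y). The dial's centre is at about (306.6,204.1) and the white line is at the right end, tilted about 12° down, so its heading is about −102°. I'll press the rocker first.

Run:
```python
from h import *
def tri(a,b):
    o1,v1=ray("top",a); o2,v2=ray("side",b); v1/=np.linalg.norm(v1); v2/=np.linalg.norm(v2)
    A=np.stack([v1,-v2],1); t=np.linalg.lstsq(A,o2-o1,rcond=None)[0]
    return (o1+t[0]*v1+o2+t[1]*v2)/2, np.linalg.norm(o1+t[0]*v1-o2-t[1]*v2)
print(tri((388.1,130.4),(404.5,227.8)), at_z("top",(388.1,130.4),.0475), at_z("side",(404.5,227.8),.0475))
print("dial",at_z("top",(306.6,204.1),.048),"case",at_z("top",(280,122),.2),"instr",at_z("top",(335,88),.1))
P=(at_z("top",(388.1,130.4),.0475)+at_z("side",(404.5,227.8),.0475))/2
ax=np.array([-0.078,0.997,0]); g=P+ax*.017; g[2]=0; print("pivot",P,"press",g)
np.save("pivot.npy",P)
fingers.gripper_to(0.0)
robot.move_to([.44,.03,.25],[180,0,90])
robot.move_to([g[0],g[1],.16],[180,0,94.5])
robot.line_to([g[0],g[1],.075],velocity=.1)
np.save("topA.npy",vision.grab_frame("top")); np.save("sideA.npy",vision.grab_frame("side"))
t=np.load("topA.npy");s=np.load("sideA.npy")
o=np.hstack([cv2.resize(t[90:165,355:425],None,fx=5,fy=5,interpolation=2),cv2.resize(s[190:265,370:450],None,fx=5,fy=5,interpolation=2)])
save(o,"A.png"); print(robot.current_tool_pos(),robot.current_contact_force(),robot.current_time_s(), proj("top",[g[0],g[1],.058]),proj("side",[g[0],g[1],.058]))
```

```text
(array([ 0.61497277, -0.13742678,  0.04659225]), np.float64(0.003325965413515748)) [ 0.61298042 -0.13695588  0.0475    ] [ 0.61631447 -0.13815295  0.0475    ]
dial [0.43555318 0.05135529 0.048     ] case [0.58149682 0.10331899 0.2       ] instr [ 0.69597673 -0.01056637  0.1       ]
pivot [ 0.61464745 -0.13755441  0.0475    ] press [ 0.61332145 -0.12060541  0.        ]
[ 0.61399127 -0.1209562   0.07596405] [0.03704655 1.28031256 0.3015469 ] 5.5417 [381.62617974 128.84662585] [400.84284506 219.36728084]
```

View pics/A.png

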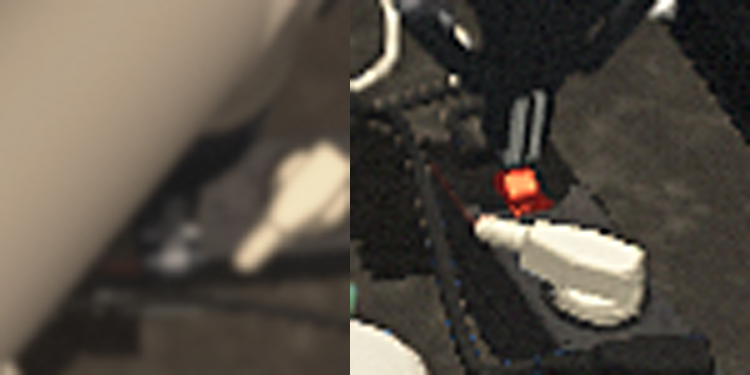

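The side view shows the fingertip (pads at about crop (525,130)) right behind and above the rocker's raised end, in line with it. I'll press down.

Run:
```python
from h import *
p=robot.current_tool_pos(); g=[.6137,-.1208]
print(robot.line_to([*g,.0622],velocity=.02,f_stop=9), robot.current_tool_pos(),robot.current_contact_force())
robot.pause(.2)
robot.line_to([*g,.13],velocity=.12)
save(vision.grab_frame("side"),"B.png",(370,190,450,265),5)
print(robot.current_time_s())
```

```text
True [ 0.61367327 -0.11972744  0.06430498] [-0.59708462  1.38845952  5.63359713]
7.075
```

View pics/B.png

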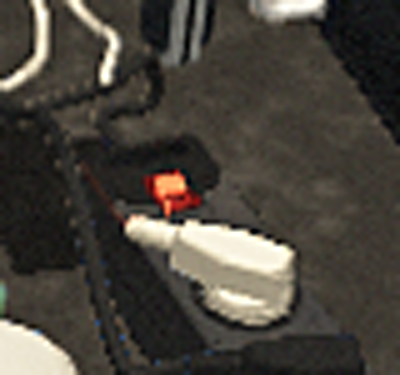

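It stopped on force at tip z ≈ 47.3 mm, about the middle of the travel. The picture looks nearly unchanged, so it's unclear whether it snapped. I'll press again, deeper.

Run:
```python
from h import *
g=[.6137,-.1208]
robot.line_to([*g,.072],velocity=.1)
print(robot.current_contact_force())
for z in (.067,.066,.065,.064,.063,.062):
    h=robot.line_to([*g,z],velocity=.02,f_stop=25)
    print(h,robot.current_tool_pos().round(4) if hasattr(robot.current_tool_pos(),'round') else robot.current_tool_pos(),np.round(robot.current_contact_force(),1))
    if h: break
robot.pause(.1)
robot.line_to([*g,.13],velocity=.12)
im=vision.grab_frame("side"); s=np.load("side0.npy")
o=np.hstack([cv2.resize(x[215:245,390:425],None,fx=11,fy=11,interpolation=2) for x in (s,im)])
save(o,"C.png")
print(robot.current_time_s())
```

```text
[ 0.44589634 -0.37924393  0.30177461]
False [ 0.6137 -0.1207  0.0671] [-0.   0.4  0.5]
False [ 0.6137 -0.1208  0.066 ] [ 0.7 -0.7  0.7]
False [ 0.6136 -0.1208  0.0649] [ 0.3 -0.2 -0.4]
False [ 0.6138 -0.1209  0.0645] [-0.9  0.5  2.3]
False [ 0.6139 -0.1209  0.0643] [-2.9  2.7  8. ]
False [ 0.6139 -0.1209  0.0642] [-4.2  2.3 12.3]
10.325
```

View pics/C.png

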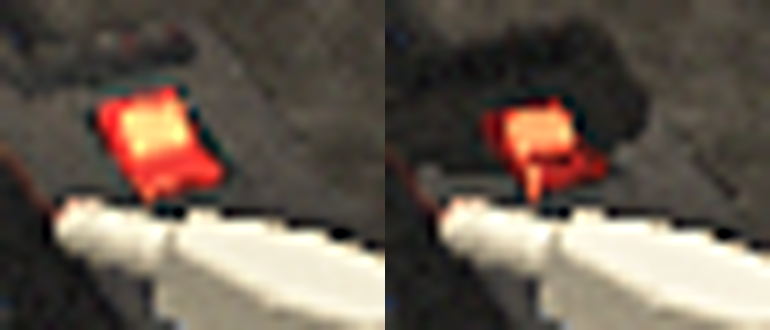

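The second press met nothing until 47.5 mm, so either the end is already down or the tip misses it. The change in shading in the picture could be the arm's shadow. I'll clear the arm and compare with the first frame.

Run:
```python
from h import *
robot.line_to([.6137,-.1208,.2],velocity=.2)
robot.move_to([.44,.03,.25],[180,0,90])
robot.move_to([.30,.36,.25],[180,0,120])
im=vision.grab_frame("side"); t=vision.grab_frame("top"); s=np.load("side0.npy"); t0=np.load("top0.npy")
np.save("side1.npy",im); np.save("top1.npy",t)
r=lambda x,a,b,c,d: cv2.resize(x[a:b,c:d],(390,290),interpolation=2)
o=np.vstack([np.hstack([r(x,217,241,391,423) for x in (s,im)]),np.hstack([r(x,118,142,372,404) for x in (t0,t)])])
save(o,"D.png")
print(robot.current_time_s())
```

```text
13.2
```

View pics/D.png

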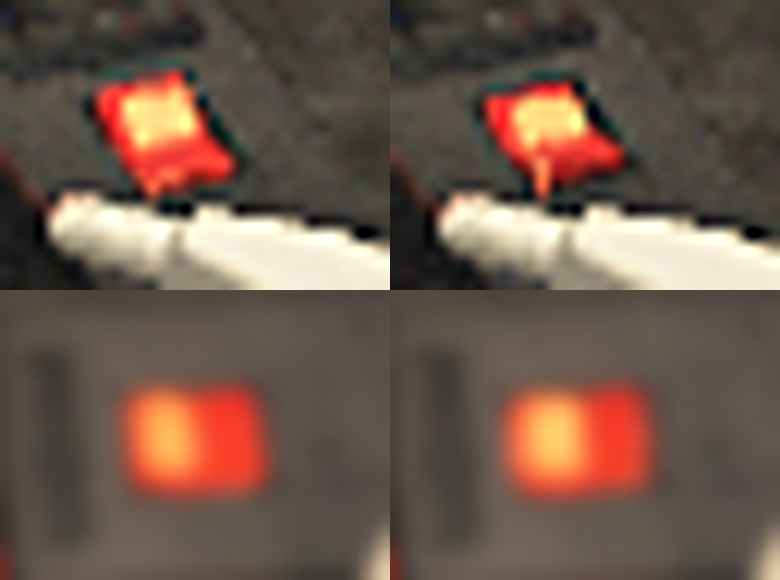

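The rocker has clearly flipped: the far end is now lower and the near end raised, in both views. Next is the dial. I'll push about 2.9 clicks round its axis with the pad side face, then clear the arm and look.

```bash
cat > d.py <<'E'
from h import *
Z=.0695
def pose(phi,C,r=.016,gap=0,z=Z):
    u=np.radians(-102-phi); n=np.radians(-12-phi); d=.01565+gap
    return [C[0]+r*np.cos(u)+d*np.cos(n),C[1]+r*np.sin(u)+d*np.sin(n),z],[180,0,168-phi]
def push(a,b,C,retreat=10):
    robot.move_to(*pose(a,C,z=.13)); robot.line_to(*pose(a,C,z=.08),velocity=.12)
    robot.line_to(*pose(a,C),velocity=.05); print("down",np.round(robot.current_contact_force(),1))
    for f in np.linspace(a,b,max(2,int(np.ceil((b-a)/9))+1))[1:]:
        robot.line_to(*pose(f,C),velocity=.025); print(round(f),np.round(robot.current_contact_force(),1))
    robot.pause(.15)
    robot.line_to(*pose(b,C,gap=.006),velocity=.06); robot.line_to(*pose(b,C,gap=.006,z=.12),velocity=.15)
def away(name,ref="top1.npy"):
    robot.move_to([.30,.36,.25],[180,0,120])
    t=vision.grab_frame("top"); np.save(name+".npy",t)
    o=np.hstack([cv2.resize(x[160:250,275:340],None,fx=6,fy=6,interpolation=2) for x in (np.load(ref),t)])
    save(o,name+".png"); print("t",robot.current_time_s())
E
python3 - <<'E'
from d import *
C=(.4360,.0505)
for f in(-20,15,52):
    print(robot.inverse_kinematics(*pose(f,C)))
push(-20,52,C); away("E")
E
```

```text
[-49.71047547  25.75372929  54.52221372 115.87833534 -26.80613433
  51.68383234 117.32874662]
[-56.62816388  29.85081777  65.99510856 117.71406237 -34.01799952
  54.36518647  90.6604878 ]
[-59.13355524  29.11225944  68.28621554 119.74937688 -34.0362048
  53.85746548  54.0830544 ]
down [ 0.2 -0.9  0.1]
-11 [-0.5  0.2  0.3]
-2 [ 0.5 -0.7  1. ]
7 [-0.3 -0.6  0.2]
16 [0.9 0.2 0.5]
25 [1.  0.4 0.1]
34 [ 0.8  0.7 -0.2]
43 [ 1.3 -0.6 -0.2]
52 [-0.1 -0.2  0.7]
t 20.7333
```

View pics/E.png

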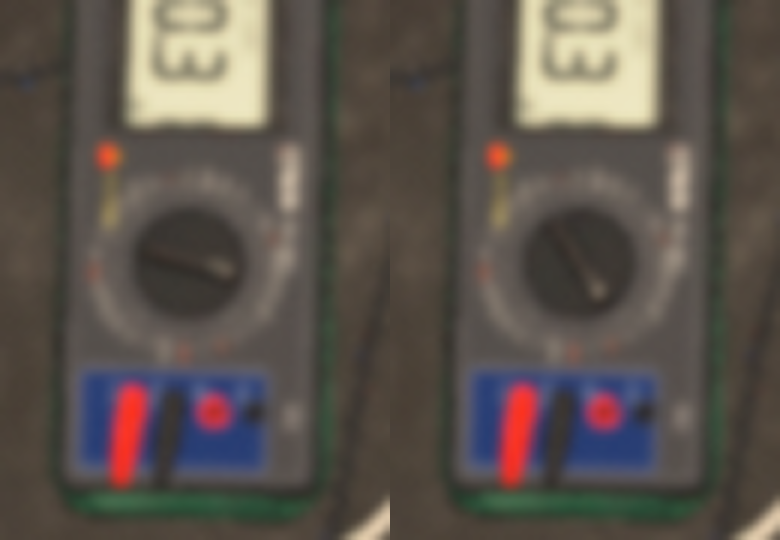

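The meter hasn't moved (same pixels). The bar has turned from roughly 6–13° to roughly 53–55° below the right, so 2 or 3 clicks. I'll measure it numerically.

Run:
```python
from h import *
a=np.load("top1.npy").astype(np.float32).mean(2); b=np.load("E.npy").astype(np.float32).mean(2)
z0=np.load("top0.npy").astype(np.float32).mean(2)
print("noise",np.abs(a-z0)[195:213,298:316].mean(), "diff outside", np.abs(a-b)[165:190,290:325].mean())
# world-rectified patches at bar-top height, 0.25mm/px
def rect(im,C,z=.055,n=180,s=.00025):
    m=np.array([[proj("top",[C[0]+(n/2-i)*s,C[1]+(n/2-j)*s,z]) for j in range(n)] for i in range(n)],np.float32)
    return cv2.remap(im,m[...,0],m[...,1],cv2.INTER_CUBIC)
yy,xx=np.mgrid[:180,:180]-90
mask=(np.hypot(xx,yy)<76)
for C in [(.4335,.0515),(.4345,.0515),(.4355,.0515),(.4345,.0505),(.4345,.0525)]:
    A=rect(a,C);B=rect(b,C); sc=[]
    for d in range(0,100,2):
        W=cv2.warpAffine(A,cv2.getRotationMatrix2D((90,90),-d,1),(180,180))
        sc.append(np.corrcoef(W[mask],B[mask])[0,1])
    # pointer blob: brightest part
    def ptr(I):
        I=np.where(mask,I,0); w=np.clip(I-np.percentile(I[mask],93),0,None)*(np.hypot(xx,yy)<72)*(np.hypot(xx,yy)>30)
        x,y=(w*xx).sum()/w.sum(),(w*yy).sum()/w.sum(); return np.degrees(np.arctan2(y,x)).round(1),np.hypot(x,y).round()*.25
    k=np.argmax(sc); print(C,k*2,round(sc[k],3),"at36/54/72",[round(sc[i],3) for i in(9,18,27,36)],ptr(A),ptr(B))
A=rect(a,(.4345,.0515));B=rect(b,(.4345,.0515)); o=np.hstack([A,B]); o=np.clip((o-o.min())*255/90,0,255)
save(np.dstack([o]*3).astype(np.uint8),"F.png",f=2.1)
```

```text
noise 1.2294236 diff outside 0.37523806Traceback (most recent call last):
  File "<stdin>", line 12, in <module>
  File "<stdin>", line 7, in rect
  File "h.py", line 11, in proj
    c=vision.calibration(cam); K=np.array(c["mtx"]); E=np.array(c["extrinsics"])
ValueError: time passes only in moves, steps and waits
```

```bash
cat > m.py <<'E'
from h import *
_c=vision.calibration("top"); vision_cal={"top":_c}
K=np.array(_c["mtx"]);E=np.array(_c["extrinsics"])
def P(X):
    q=X@E[:3,:3].T+E[:3,3]; s=np.stack([q[...,0],-q[...,1]],-1)/-q[...,2:]; s=s*(1+_c["k1"]*(s**2).sum(-1,keepdims=True))
    return (s@K[:2,:2].T+K[:2,2]).astype(np.float32)
def rect(im,C,z=.055,n=180,s=.00025):
    i,j=np.mgrid[:n,:n]; m=P(np.stack([C[0]+(n/2-i)*s,C[1]+(n/2-j)*s,0*i+z],-1))
    return cv2.remap(im,m[...,0],m[...,1],cv2.INTER_CUBIC)
yy,xx=np.mgrid[:180,:180]-90
R=np.hypot(xx,yy); mask=R<76
def ptr(I):
    w=np.clip(I-np.percentile(I[mask],93),0,None)*(R<72)*(R>30)
    x,y=(w*xx).sum()/w.sum(),(w*yy).sum()/w.sum(); return np.degrees(np.arctan2(y,x)).round(1),np.hypot(x,y).round()*.25
def compare(fa,fb,png):
    a,b=[np.load(f).astype(np.float32).mean(2) for f in(fa,fb)]
    for C in [(.4325,.0515),(.434,.0515),(.4355,.0515),(.434,.050),(.434,.053)]:
        A=rect(a,C);B=rect(b,C)
        sc=[np.corrcoef(cv2.warpAffine(A,cv2.getRotationMatrix2D((90,90),-d,1),(180,180))[mask],B[mask])[0,1] for d in range(0,100,2)]
        k=int(np.argmax(sc)); print(C,k*2,round(sc[k],3),"18/36/54/72",[round(sc[i],3) for i in(9,18,27,36)],ptr(A),ptr(B))
    A=rect(a,(.434,.0515));B=rect(b,(.434,.0515)); o=np.hstack([A,B]); o=np.clip((o-o.min())*255/80,0,255)
    save(np.dstack([o]*3).astype(np.uint8),png,f=2.1)
E
python3 -c "
from m import *
compare('top1.npy','E.npy','F.png')"
```

```text
(0.4325, 0.0515) 58 0.558 18/36/54/72 [np.float64(0.21), np.float64(0.382), np.float64(0.548), np.float64(0.466)] (np.float64(-10.9), np.float64(11.75)) (np.float64(45.0), np.float64(9.5))
(0.434, 0.0515) 56 0.727 18/36/54/72 [np.float64(0.079), np.float64(0.434), np.float64(0.724), np.float64(0.53)] (np.float64(-4.1), np.float64(11.5)) (np.float64(50.3), np.float64(10.25))
(0.4355, 0.0515) 52 0.846 18/36/54/72 [np.float64(0.061), np.float64(0.555), np.float64(0.838), np.float64(0.47)] (np.float64(3.2), np.float64(11.75)) (np.float64(55.1), np.float64(11.25))
(0.434, 0.05) 64 0.704 18/36/54/72 [np.float64(0.139), np.float64(0.336), np.float64(0.64), np.float64(0.645)] (np.float64(-3.9), np.float64(10.5)) (np.float64(57.8), np.float64(9.75))
(0.434, 0.053) 48 0.739 18/36/54/72 [np.float64(0.107), np.float64(0.557), np.float64(0.709), np.float64(0.353)] (np.float64(-3.9), np.float64(13.0)) (np.float64(44.1), np.float64(11.0))
```

View pics/F.png

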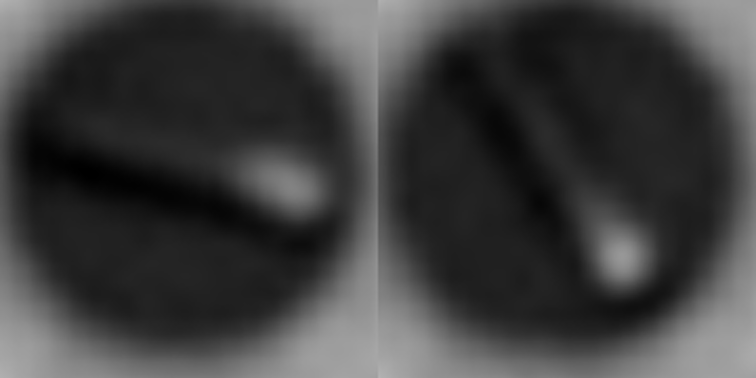

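Correlation favours about 52–56°, but the dark flank's direction goes only from 20° to 57°, which would be 2 clicks. These disagree, so I'll fit a small bar model to both pictures and also get a side view.

```bash
cat > fit.py <<'E'
from m import *
from scipy.optimize import least_squares
from scipy.special import erf
C0=(.4355,.0515)
def load(f): return rect(np.load(f).astype(np.float32).mean(2),C0)[::3,::3]
X,Y=[q[::3,::3]*.25 for q in (xx,yy)]   # mm, right / down
box=lambda t,a,b,s:(erf((b-t)/s)-erf((a-t)/s))/2
M=np.hypot(X,Y)<16.5
def model(cx,cy,th,base,wa,r1,r2,da,dd,dw,la,ld,gx,gy,s=1.9):
    u=(X-cx)*np.cos(th)+(Y-cy)*np.sin(th); v=-(X-cx)*np.sin(th)+(Y-cy)*np.cos(th)
    return base+gx*X+gy*Y+wa*box(u,r1,r2,s)*box(v,-.9,.9,s)-da*box(u,-20,20,s)*box(v,dd,dd+dw,s)+la*box(u,-20,20,s)*box(v,ld-.5,ld+.5,s)
def fit(files,fixed=None):
    I=[load(f) for f in files]; n=len(I); best=None
    def unpack(p,i):
        q=p[4+9*i:13+9*i]; return dict(cx=p[0],cy=p[1],r1=p[2],r2=p[3],th=q[0],base=q[1],wa=q[2],da=q[3],dd=q[4],dw=q[5],la=q[6],ld=0,gx=q[7],gy=q[8])
    def res(p):
        if fixed is not None: p=p.copy(); [p.__setitem__(4+9*i,p[4]+np.radians(fixed[i])) for i in range(1,n)]
        r=[(model(**unpack(p,i))-I[i])[M] for i in range(n)]
        return np.r_[np.concatenate(r),(p[0:2])*3,[(p[3]-18.5)*1]]
    lo=[-3,-3,2,14]; hi=[3,3,13,20]
    for t0 in ((8,),(18,)):
      for d in (38,52):
        p=[0,0,9,18]
        for i in range(n): p+=[np.radians(t0[0]+(d*i if fixed is None else 0)),45,40,20,4.6,2,5,0,0]
        L=lo+[-2,0,0,0,2,.5,0,-3,-3]*n; H=hi+[3,200,400,200,7,5,100,3,3]*n
        s=least_squares(res,p,bounds=(L,H))
        if best is None or s.cost<best.cost: best=s
    p=best.x; print(files,fixed,"cost",round(best.cost),"c",p[:4].round(2),"th",[np.degrees(p[4+9*i]).round(1) for i in range(n)])
if __name__=="__main__":
    fit(["top1.npy","E.npy"]); fit(["top1.npy","E.npy"],(0,36)); fit(["top1.npy","E.npy"],(0,54))
    s=vision.grab_frame("side"); np.save("side2.npy",s)
    save(np.hstack([cv2.resize(x[175:215,290:340],None,fx=8,fy=8,interpolation=2) for x in(np.load("side1.npy"),s)]),"G.png")
E
python3 fit.py
```

```text
['top1.npy', 'E.npy'] None cost 7723 c [-0.51 -3.    8.72 17.02] th [np.float64(18.0), np.float64(61.0)]
['top1.npy', 'E.npy'] (0, 36) cost 9567 c [-2.29 -3.   10.2  18.14] th [np.float64(17.8), np.float64(170.5)]
['top1.npy', 'E.npy'] (0, 54) cost 9123 c [ 2.17 -1.91  6.   15.02] th [np.float64(16.5), np.float64(-113.2)]
```

View pics/G.png

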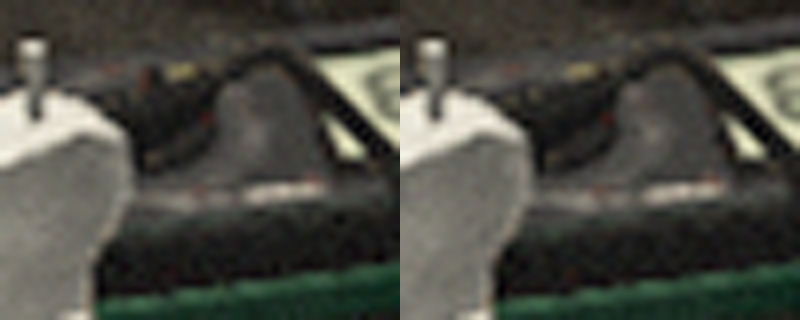

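The side view doesn't show the bar usefully; the dial is a dark area round (310,193) behind the fixture. The fits put the start at about 18° but leave 2 or 3 clicks open. One more click is safe either way, and the target direction (18+72=90°, pointing straight along the meter's axis) is easy to judge. I'll advance one click.

Run:
```python
from d import *
push(15,70,(.4360,.0505)); away("H")
from m import *
from fit import fit
for f in("top1.npy","E.npy","H.npy"):
    print(f,[ptr(rect(np.load(f).astype(np.float32).mean(2),C)) for C in((.4355,.0515),(.437,.052))])
fit(["top1.npy","E.npy","H.npy"])
a,b,c=[rect(np.load(f).astype(np.float32).mean(2),(.4365,.052)) for f in("top1.npy","E.npy","H.npy")]
for P_,Q in((a,b),(b,c),(a,c)):
    sc=[np.corrcoef(cv2.warpAffine(P_,cv2.getRotationMatrix2D((90,90),-d,1),(180,180))[mask],Q[mask])[0,1] for d in range(0,110,2)]
    print(2*int(np.argmax(sc)),max(sc))
o=np.hstack([a,b,c]); o=np.clip((o-o.min())*255/80,0,255); save(np.dstack([o]*3).astype(np.uint8),"H2.png",f=1.45)
```

```text
down [ 1.1 -0.2  1.5]
23 [ 0.3  0.3 -0.6]
31 [0.3 0.3 0.5]
39 [-0.3  0.3  0. ]
46 [ 0.4  0.5 -0.6]
54 [-0.1  0.1  0.9]
62 [ 0.3 -0.4 -0.3]
70 [-0.8 -0.7  0.1]
t 27.45
top1.npy [(np.float64(3.2), np.float64(11.75)), (np.float64(10.1), np.float64(12.25))]
E.npy [(np.float64(55.1), np.float64(11.25)), (np.float64(57.1), np.float64(12.5))]
H.npy [(np.float64(73.3), np.float64(9.75)), (np.float64(73.1), np.float64(10.75))]
['top1.npy', 'E.npy', 'H.npy'] None cost 13830 c [ 0.13 -3.    7.57 16.18] th [np.float64(18.7), np.float64(63.2), np.float64(78.1)]
48 0.9060612147360299
16 0.8729853292945821
64 0.7789232931420492
```

View pics/H2.png

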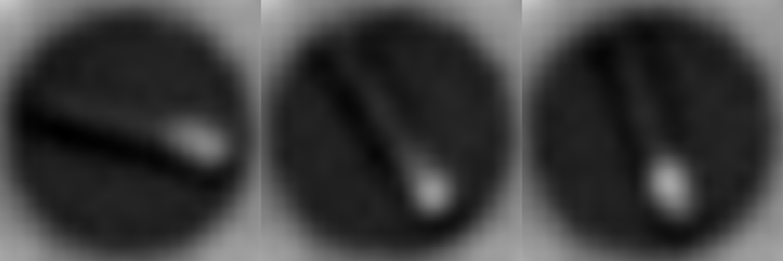

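Third panel: the pointer is at about (668,185) with the bar direction about 75°; the second was about 57° and the first about 20°. I'll measure these directions independently of the centre by tracing the dark flank.

Run:
```python
from m import *
for f,C in(("top1.npy",(.4365,.052)),("E.npy",(.4365,.052)),("H.npy",(.4365,.052))):
    I=rect(np.load(f).astype(np.float32).mean(2),C); I=cv2.GaussianBlur(I,(0,0),3)
    # Radon-style: for each angle, project inner disc on the normal; variance of profile
    for Rm in (45,60):
        m=(R<Rm); best=[]
        for th in range(-10,120,1):
            t=np.radians(th); v=np.round((-xx*np.sin(t)+yy*np.cos(t))[m]/2).astype(int)+60
            n=np.bincount(v,minlength=121); s=np.bincount(v,I[m],minlength=121); k=n>8
            pr=s[k]/n[k]; best.append(((pr-I[m].mean())**2*n[k]).sum()/n[k].sum())
        best=np.array(best)/I[m].var(); k=np.argsort(best)[::-1][:1]; print(f,Rm,int(k[0])-10,best.max().round(2),end=" | ")
    # structure tensor on left/upper (non-pointer) half
    gx=cv2.Sobel(I,cv2.CV_32F,1,0);gy=cv2.Sobel(I,cv2.CV_32F,0,1)
    for th0 in (15,57,75):
        pass
    far=(R<60)&((xx*np.cos(np.radians({'t':15,'E':57,'H':75}[f[0]]))+yy*np.sin(np.radians({'t':15,'E':57,'H':75}[f[0]])))<5)
    a,b,c=(gx*gx)[far].sum(),(gx*gy)[far].sum(),(gy*gy)[far].sum()
    print("tensor(bar dir)",round(np.degrees(.5*np.arctan2(2*b,a-c))+90,1))
    # white blob second moments
    w=np.clip(I-I[(R<70)].mean()-8,0,None)*(R<68); mx,my=(w*xx).sum()/w.sum(),(w*yy).sum()/w.sum()
    a,b,c=(w*(xx-mx)**2).sum(),(w*(xx-mx)*(yy-my)).sum(),(w*(yy-my)**2).sum()
    print("   blob",mx.round(1),my.round(1),"axis",round(np.degrees(.5*np.arctan2(2*b,a-c)),1))
# meter heading from casing edges
t=np.load("H.npy").astype(np.float32); g=t[...,0]-t[...,1];
```

```text
top1.npy 45 21 0.58 | top1.npy 60 21 0.49 | tensor(bar dir) 17.2
   blob 47.4 6.2 axis 23.6
E.npy 45 119 0.48 | E.npy 60 119 0.41 | tensor(bar dir) 60.3
   blob 26.8 39.3 axis 64.2
H.npy 45 -10 0.56 | H.npy 60 -10 0.36 | tensor(bar dir) 73.3
   blob 12.0 37.2 axis 69.9
```

All the measures that don't depend on the centre give the start at about 20° (17–24), then about 58° and now about 74°. With the centre shifted about 2 mm in +x, the flank offsets (4.0–4.9 mm against 4.65) and the pointer positions (17/60/75°) also agree. So the dial is in click 3 and needs one more.

Run:
```python
from d import *
push(35,87,(.4360,.0505)); away("J")
from m import *
from fit import fit
fs=("top1.npy","E.npy","H.npy","J.npy")
I=[rect(np.load(f).astype(np.float32).mean(2),(.4385,.052)) for f in fs]
print([ptr(x) for x in I]); fit(list(fs))
for p,q in((0,3),(1,3),(2,3)):
    sc=[np.corrcoef(cv2.warpAffine(I[p],cv2.getRotationMatrix2D((90,90),-d,1),(180,180))[mask],I[q][mask])[0,1] for d in range(0,110,2)]
    print(p,q,2*int(np.argmax(sc)),max(sc))
a,b=np.load("top1.npy").astype(float),np.load("J.npy").astype(float); print("meter diff",np.abs(a-b)[165:190,290:325].mean())
o=np.vstack([np.hstack(I[:2]),np.hstack(I[2:])]); o=np.clip((o-o.min())*255/80,0,255); save(np.dstack([o]*3).astype(np.uint8),"J2.png",f=1.65)
```

```text
down [0.2 0.  0.8]
44 [ 0.5 -0.5 -0.2]
52 [ 0.2 -0.9  0.6]
61 [-0.1 -0.6 -1. ]
70 [0.5 0.4 0.6]
78 [ 0.3 -0.   0.7]
87 [ 0.4 -0.3  0.8]
t 33.9083
[(np.float64(17.0), np.float64(12.5)), (np.float64(60.6), np.float64(13.75)), (np.float64(75.3), np.float64(11.75)), (np.float64(88.3), np.float64(13.0))]Traceback (most recent call last):
  File "<stdin>", line 7, in <module>
  File "fit.py", line 26, in fit
    s=least_squares(res,p,bounds=(L,H))
    return func(*args, **kwargs)
    raise ValueError("Initial guess is outside of provided bounds")
ValueError: Initial guess is outside of provided bounds
```

Run:
```python
from m import *
fs=("top1.npy","E.npy","H.npy","J.npy")
I=[rect(np.load(f).astype(np.float32).mean(2),(.4385,.052)) for f in fs]
for p,q in((0,3),(1,3),(2,3)):
    sc=[np.corrcoef(cv2.warpAffine(I[p],cv2.getRotationMatrix2D((90,90),-d,1),(180,180))[mask],I[q][mask])[0,1] for d in range(0,110,2)]
    print(p,q,2*int(np.argmax(sc)),max(sc))
for x,th in zip(I,(20,57,74,92)):
    x=cv2.GaussianBlur(x,(0,0),3); gx=cv2.Sobel(x,5,1,0);gy=cv2.Sobel(x,5,0,1); t=np.radians(th)
    for far in ((np.hypot(xx,yy-8)<58)&(xx*np.cos(t)+yy*np.sin(t)<5),):
        a,b,c=(gx*gx)[far].sum(),(gx*gy)[far].sum(),(gy*gy)[far].sum(); print("tensor",round(np.degrees(.5*np.arctan2(2*b,a-c))+90,1))
a,b=np.load("top1.npy").astype(float),np.load("J.npy").astype(float); print("meter diff",np.abs(a-b)[165:190,290:325].mean())
o=np.vstack([np.hstack(I[:2]),np.hstack(I[2:])]); o=np.clip((o-o.min())*255/80,0,255); save(np.dstack([o]*3).astype(np.uint8),"J2.png",f=1.65)
```

```text
0 3 72 0.8276099036142135
1 3 28 0.9455229306970422
2 3 14 0.9454860128121888
tensor 17.2
tensor 60.1
tensor 73.8
tensor 86.9
meter diff 0.4095238095238095
```

View pics/J2.png

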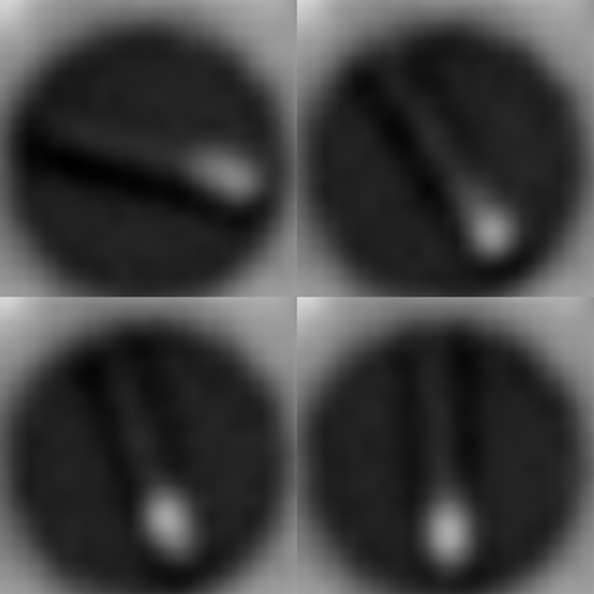

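The bar now points straight down the image (88–90°). Against the start (17–20°) it has turned 70–72° by all three measures, so four clicks, and the meter is unmoved. The arm is clear of everything, so I'm handing in.

```bash
python3 -c "
from station import robot,workorder
print(robot.current_time_s(),robot.current_contact_force()); workorder.close_job()"
```

```text
33.9083 [ 0.13858295 -0.07884992  0.52474282]
the job is handed in; nothing more can be done
```

The power strip is off and the dial is four clicks clockwise. I handed the job in at 33.9 s of the 48 s allowed, with the arm clear of everything; it reports no verdict.

- **Rocker:** I pressed the raised end with the shut fingertips. The first press stopped on force at about mid-travel, so I pressed again, deeper. Pictures from both cameras before and after show the far end down and the near end up. I did not look at it again after that, and nothing touched it.
- **Dial:** I pushed the bar round with the side of the fingertips in three strokes, looking after each. The last check against the starting picture gives a turn of 72°, 71° and 70° by three measures; four clicks is 72°. The bar now points straight along the meter's axis. The meter shows no shift in the picture. I made no separate check of the things lying round it, but felt no contact with them.
- **Checks that disagreed:** After the first stroke the measures could not settle between 2 and 3 clicks (36° to 56°). After the second they read 53° to 64° for 3 clicks. Two things settled it: the direction of the bar's dark flank, which does not depend on the dial's centre, and moving my centre estimate by about 2 mm. With that centre, the third stroke still measured only about 14° instead of 18°, and from the first look 28° instead of 36°. The side camera did not show the bar well enough to help.

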